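Put the press valve in float and block its lever there

ROBOT

A 7-joint arm with a two-finger parallel gripper is mounted at the origin on the work surface. World frame = base frame: x ahead of the robot, y to its left, z up, the work surface at z = 0. Lengths are in m, angles in rad, forces in N, time in s.
With the tool pointing down it reaches from about 0.425 to 0.875 m from the base axis. Payload 9.9 kg.
Tool frame: the origin (TCP) lies midway between the tips of the shut fingers; the grasp point (between the pads) lies 19 mm behind it; x points along the fingers, z is the direction in which the jaws open and shut, and the axes are right-handed (so a half turn about x gives the same grasp; the last joint's range is limited). The gripper opens to 85 mm and grips with 20 to 120 N. Pads are 22 mm wide; open, the fingers measure 114 mm over their backs; the gripper's body (76 mm by 85 mm) begins 54 mm behind the grasp point. The pads swing forward as they close: fully open they stand 13 mm farther back than shut.
Start: joints at [1.087, 0.576, 0.025, 1.437, -0.015, 1.129, -0.057], TCP at [0.263, -0.622, 0.231] pointing down, gripper open.
Joint ranges: [-2.76, 2.76], [-0.34, 2.15], [-1.52, 1.57], [0.19, 2.46], [-1.09, 4.23], [0.17, 1.99], [-2.82, 2.82]. Speed limits (rad/s): [2.22, 2.22, 3.01, 3.01, 3.14, 3.14, 3.14].

INTERFACE

Orientations are given as a unit quaternion [x, y, z, w].
In Python, from rig import ctrl gives the robot as it stands. The module is installed in compiled form; this text tells all that it offers.
- The arm moves only by the tool servo_tool, never from a script. Its argument "series" is a list of rows, each a list of 3 entries, a list of its own where there are three numbers: the shift along the tool's x, y, z in units of 20 mm (1.0 is 20 mm), then the turn, a rotation vector about the tool's x, y, z in units of pi/2 rad (1.0 is pi/2 rad), then the closure, from 0 (fully open) to 1 (shut). A call has 1 to 12 rows; each row shifts and turns the commanded pose from where the row before left it, along the tool's axes as they then stand; what a row does not reach is not made up. A row lasts 1/10 s, in which the tool goes at most 50 mm and 8.59 degrees, less where a joint would pass 70% of its speed; a pose out of reach is approached as far as the arm can. A call with a number of a shift or a turn outside -1 to 1 is refused whole. A call with a gripper value outside its range is refused whole. The fingers move at their own pace and stop on an object; "newtons" is the grip in N (left out, the last holds). Time passes only in rows, so rows that do not move let the fingers close. It gives the time, the measured TCP pose, the force and the opening at its end, in the units of the state.
- ctrl.observe(): the state, without advancing time (a new reading comes with each control period).
- ctrl.camera(name): name is "scene" or "top" or "wrist"; returns the picture (420x560x3 uint8, red, green, blue); there is no depth.
- ctrl.calibration(name): a dict with "K" (3x3 intrinsics, pixels), "R" (3x3) and "t" (3): a world point X has camera coordinates R X + t; the wrist camera has in their place "hand_eye" (4x4, takes a point from camera to tool coordinates, whose origin is the TCP and whose axes are the tool frame's). Camera axes: x right, y down, z forward; pixel columns grow to the right and rows downward; lengths in m; the calibration is good to about 2 mm. A picture is of the moment at which its call begins: read the wrist's pose just before it. calibration takes no time and is no camera call.
- ctrl.sign_off(): hands the job in, once; it reports no verdict.
The state is a dict: "t": time; "joints": joint angles; "qd": joint speeds; "joint_torque": joint torques, N m; "tcp_pos": TCP position; "orientation": TCP orientation; "wrist_force": force on the tool from outside, world axes, zero at the start; "wrist_torque": the same for the moment, N m; "finger_gap": finger opening in m.
Only numpy, scipy, OpenCV 4.12 (cv2) and the standard library are available. Lean on these libraries where they do the work, as an engineer would, in place of code of your own. Each camera call takes 0.05 s, during which the arm holds its last target.

TASK

Push the lever of the hydraulic press valve away from the robot, past its stiff detent, until it rests by itself in the float notch. Then take the aluminium lock block from its rack and stand it flat on the valve's deck, between the forked stop and the lever, lengthwise to the valve, so that the lever cannot come back. Do not knock over the glass beaker, and leave everything at rest.

Things in the scene. Friction and masses are not known exactly. Their poses are not given: they have to be found in the camera images.
- press_lever (a joint): lever angle (rad). 0: leans 0.65 rad from upright to the valve's -x (robot) side; grows towards +x; upright at 0.65. Easy up to about 0.4; then the detent stiffens (10 to 15 N at the knob, up to 20 N at 120 mm from the pivot) and drives the lever back if let go; past 0.75 it snaps by itself into the float notch at its end stop, 1.0 (leaning 0.35 rad away), and stays there.
- lever_pivot (a point): the lever's pivot, inside the valve housing, 20 mm above the bench. Its frame has the valve's axes: x along the lever's swing towards float (roughly away from the robot), y the hinge axis, z up. The fixed grey housing is 150 (x) x 90 (y) x 70 mm high, centred here.
- lever_knob (a point): centre of the black ball knob (30 mm diameter) on top of the steel lever rod (14 mm diameter), 180 mm from the pivot; a black collar of 20 mm diameter lies just under it. It starts 160 to 190 mm above the bench.
- fork_top (a point): top of the forked stop, 120 mm above the bench: two steel posts on the deck's robot side, 50 mm high, 9 mm thick (x), 10 mm wide (y), with a 20 mm gap between them through which the lever leans at the start. This point is midway between the posts, level with their tops. Same axes as the valve.
- valve_seat (a point): point on the valve's deck, 70 mm above the bench, where the middle of the block's underside belongs; valve's axes. The posts' inner faces are at x = -28.5 mm, the rod in float at about +29 mm: 7 mm of play for the block. Two rails 6 mm high, 43 mm apart, bound it in y. Stop and lever cover the block's ends: here it can be held only by its long sides.
- rack_floor (a point): middle of the fixed rack's floor, 8 mm above the bench, on which the block stands. A dark plate 120 (x) x 100 (y) mm with two aluminium cheeks, 42 mm long (x), as high as the block and close to its long sides (y): here the block can be held only by its ends (x), so it must be set down on the way and taken again by its long sides.
- block_center (a point): centre (half-way up) of the loose aluminium lock block, 50 (x) x 36 (y) x 48 mm (z, up), about 0.2 kg, rubber-faced on its two ends (x), a dark round spot on top. It starts upright in the rack.
- mat_top (a point): middle of the top of a black rubber mat, 140 x 130 mm, 3 mm thick, fixed flat on the bench between valve and rack and always clear: a good place to set the block down.
- beaker_center (a point): centre of the empty glass beaker, 68 mm in diameter, 90 mm high, standing on the bench beyond the mat; leave it standing.

How it is judged:
On the way, in this order (a step that is already met when the one before it is completed fails the run):
1. the lever rests in the float notch, let go (value of joint press_lever above 0.9 rad and contact force between the fingers and press_lever below 0.5 N), for 0.2 s.
2. the lock block stands on the deck between stop and lever (value of joint press_lever above 0.9 rad and x of block_center in the frame of valve_seat between -0.008 and 0.008 m and y of block_center in the frame of valve_seat between -0.008 and 0.008 m and z of block_center in the frame of valve_seat between 0.019 and 0.028 m and angle between block_center's own z axis and vertical below 0.1 rad and angle between the x axis of block_center and the x axis of valve_seat, either way round below 0.2 rad), for 0.2 s.
At the end, for the whole second after the job is handed in: The lever rests in float (joint above 0.9 rad); the lock block stands upright (within 0.1 rad) on the deck, its centre within 8 mm of valve_seat in the valve's x and y and 19 to 28 mm above it, lengthwise to the valve within 0.2 rad, at rest; the glass beaker stands upright (within 0.3 rad) (all of step 2 and linear speed of block below 0.02 m/s and velocity of joint press_lever between -0.1 and 0.1 rad/s and angle between beaker_center's own z axis and vertical below 0.3 rad); the robot touches nothing.
It fails at once if the glass beaker is knocked over (angle between beaker_center's own z axis and vertical above 0.5 rad).
It also fails if it takes over 72 s, if anything falls off the work surface, if the arm or the gripper's body presses on something with over 40 N, if the wrist force passes 120 N, or if a joint passes its speed limit or range.

## Working session

There is one attempt and no reset: what is moved stays moved. The work goes in short steps, Python scripts to look and compute and a tool call to move; the robot and the scene stay as the last step left them, time stands still between calls to the robot, and variables do not carry over. Pictures are saved under pics/ and viewed, and the job is handed in when it is done.

Besides the shell and the picture viewer there is one more tool, called as name(argument=value, ...) on one line, values as JSON. servo_tool: Moves the arm, as the interface text tells. Its arguments: {"type":"object","properties":{"series":{"type":"array"},"newtons":{"type":"number"}},"required":["series"]}

```bash
mkdir -p pics; python3 - <<'E'
from rig import ctrl
import cv2
for n in ("scene","top","wrist"):
    im=ctrl.camera(n); cv2.imwrite(f"pics/{n}0.png",im[:,:,::-1])
    c=ctrl.calibration(n); print(n,{k:v.round(4).tolist() for k,v in c.items()})
print(ctrl.observe())
E
```

```text
scene {'K': [[417.3118, 0.0, 278.4639], [0.0, 417.3118, 216.3772], [0.0, 0.0, 1.0]], 'R': [[-0.2629, 0.9648, -0.0066], [0.6174, 0.163, -0.7696], [-0.7414, -0.2064, -0.6385]], 't': [0.1683, -0.2467, 1.2364]}
top {'K': [[418.7376, 0.0, 285.8817], [0.0, 418.7376, 208.3544], [0.0, 0.0, 1.0]], 'R': [[0.0062, -0.9999, 0.0122], [-0.9948, -0.0074, -0.1018], [0.1018, -0.0115, -0.9947]], 't': [-0.0112, 0.5718, 0.9978]}
wrist {'K': [[291.1082, 0.0, 281.8244], [0.0, 291.1082, 211.9442], [0.0, 0.0, 1.0]], 'hand_eye': [[-0.0008, -0.3272, 0.945, -0.1431], [-0.0001, -0.945, -0.3272, 0.0845], [1.0, -0.0004, 0.0007, -0.0014], [0.0, 0.0, 0.0, 1.0]]}
{'t': 0.15, 'joints': array([ 1.08720113,  0.57638494,  0.02485115,  1.43769449, -0.01501034,
        1.12901886, -0.05651272]), 'qd': array([ 0.00158455, -0.00137548,  0.00099795, -0.00193263, -0.00142172,
       -0.00204168,  0.00021185]), 'joint_torque': array([ 2.99047031e-03, -7.66265488e+01,  2.25282758e+00, -2.86181062e+01,
        1.55928335e-02,  9.91167646e-03,  4.43777537e-05]), 'tcp_pos': array([ 0.26260871, -0.6214493 ,  0.23061711]), 'orientation': array([ 0.39099593,  0.58973056, -0.39051364,  0.58893051]), 'wrist_force': array([ 0.39140477,  0.04771533, -0.03169743]), 'wrist_torque': array([-0.00903815, -0.02899402,  0.00898581]), 'finger_gap': 0.08550846240748976}
```

View pics/scene0.png

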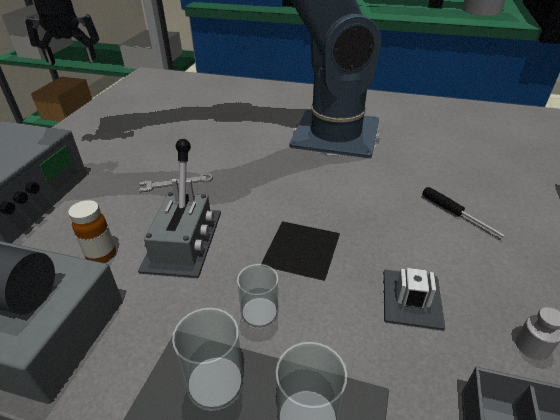

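View pics/top0.png

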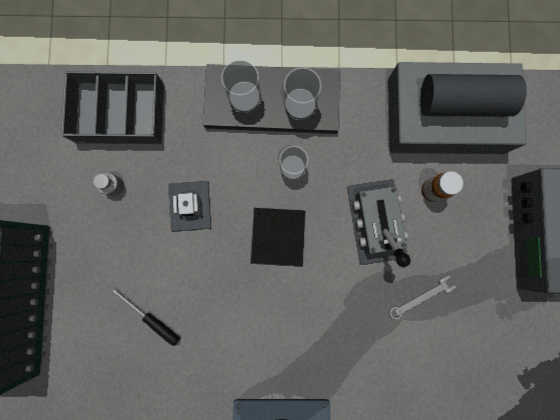

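View pics/wrist0.png

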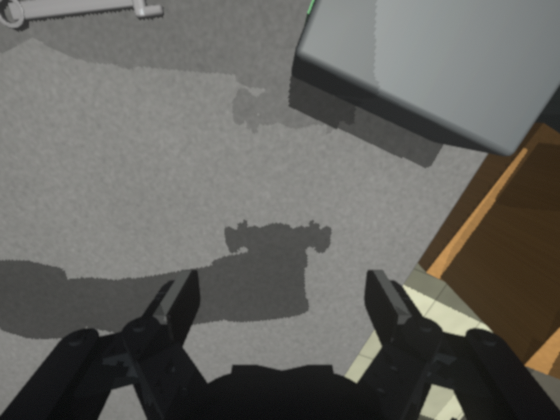

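The scene view shows the valve at (180,230), mat (302,249), beaker (258,297), and rack with block (415,290). In the top view, the knob is at (403,260), valve at (380,220), mat at (278,237), and rack at (188,205). I'll enlarge both for measuring.

```bash
python3 - <<'E'
import cv2
t=cv2.imread("pics/top0.png");s=cv2.imread("pics/scene0.png")
a=cv2.resize(t[165:285,330:440],None,fx=5,fy=5,interpolation=cv2.INTER_CUBIC)
b=cv2.resize(t[170:240,155:225],None,fx=8,fy=8,interpolation=cv2.INTER_CUBIC)
c=cv2.resize(s[130:280,130:230],None,fx=4,fy=4,interpolation=cv2.INTER_CUBIC)
cv2.imwrite("pics/tv.png",a);cv2.imwrite("pics/tr.png",b);cv2.imwrite("pics/sv.png",c)
E
```

```text
(no output)
```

View pics/tv.png

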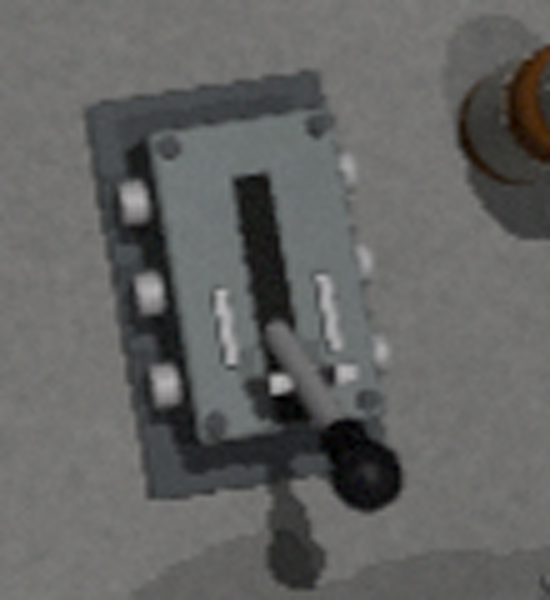

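View pics/tr.png

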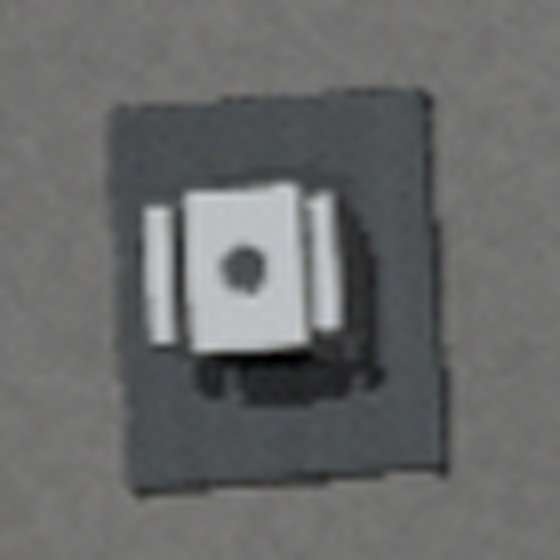

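View pics/sv.png

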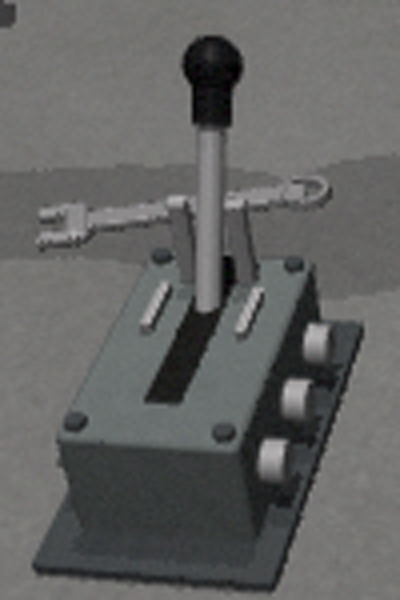

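Top crop: deck corners (147,140), (328,112), (383,408), (197,442), with rails, post tops and knob. Rack crop: plate, block and spot are all clear. Now casting rays.

```bash
cat > h.py <<'E'
import numpy as np, cv2
from rig import ctrl
from scipy.spatial.transform import Rotation as Ro
def camT(n, obs=None):
    c=ctrl.calibration(n)
    if n!="wrist": return c["K"],c["R"],c["t"]
    H=c["hand_eye"]; T=np.eye(4); T[:3,:3]=Ro.from_quat(obs["orientation"]).as_matrix(); T[:3,3]=obs["tcp_pos"]
    M=np.linalg.inv(T@H); return c["K"],M[:3,:3],M[:3,3]
def ray(n,uv,obs=None):
    K,R,t=camT(n,obs); d=R.T@np.linalg.solve(K,[uv[0],uv[1],1.]); return -R.T@t,d
def onz(n,uv,z,obs=None):
    o,d=ray(n,uv,obs); return o+d*(z-o[2])/d[2]
def tri(rs):
    A=np.zeros((3,3));b=np.zeros(3)
    for o,d in rs:
        d=d/np.linalg.norm(d);P=np.eye(3)-np.outer(d,d);A+=P;b+=P@o
    X=np.linalg.solve(A,b); return X,[np.linalg.norm(np.cross(X-o,d/np.linalg.norm(d))) for o,d in rs]
def proj(n,X,obs=None):
    K,R,t=camT(n,obs); p=K@(R@np.asarray(X)+t); return p[:2]/p[2]
E
python3 - <<'E'
from h import *
np.set_printoptions(precision=4,suppress=True)
T=lambda p:(p[0]/5+330-.4,p[1]/5+165-.4)
R=lambda p:(p[0]/8+155-.44,p[1]/8+170-.44)
S=lambda p:(p[0]/4+130-.37,p[1]/4+130-.37)
dk=np.array([onz("top",T(p),.07) for p in [(147,140),(328,112),(383,408),(197,442)]]);print("deck",dk, dk.mean(0))
e=lambda a,b:np.linalg.norm(dk[a]-dk[b]); print(e(0,1),e(1,2),e(2,3),e(3,0))
ds=np.array([onz("scene",S(p),.07) for p in [(58,440),(240,450)]]);print("deck scene far corners",ds)
print("rails",[onz("top",T(p),.076)[:2] for p in [(225,328),(328,312)]])
print("rails sc",[onz("scene",S(p),.076)[:2] for p in [(155,307),(249,312)]])
print("post tops",[onz("top",T(p),.12)[:2] for p in [(282,384),(346,373)]])
print("knob",tri([ray("top",T((367,473))),ray("scene",S((213,66)))]))
pl=np.array([onz("rig" and "top",R(p),.008) for p in [(112,105),(430,92),(447,472),(137,490)]]);print("plate",pl,pl.mean(0))
e=lambda a,b:np.linalg.norm(pl[a]-pl[b]); print(e(0,1),e(1,2),e(2,3),e(3,0))
bk=np.array([onz("top",R(p),.056) for p in [(185,190),(298,184),(307,348),(193,354)]]);print("blk",bk,bk.mean(0))
print("spot",onz("top",R((243,268)),.056), "sc",onz("scene",(417.5,275),.056))
im=cv2.imread("pics/top0.png")
m=(im.max(2)<35).astype(np.uint8); m[:195]=0;m[275:]=0;m[:,:240]=0;m[:,315:]=0
c=max(cv2.findContours(m,0,2)[0],key=cv2.contourArea); r=cv2.boxPoints(cv2.minAreaRect(c)); print("mat",np.array([onz("top",p,.003) for p in r]),onz("top",r.mean(0),.003))
print("beaker base",onz("top",(292.5,171),0),onz("top",(293,157),.09))
E
```

```text
deck [[ 0.6065 -0.1798  0.07  ]
 [ 0.6206 -0.2662  0.07  ]
 [ 0.4807 -0.2891  0.07  ]
 [ 0.4643 -0.2016  0.07  ]] [ 0.543  -0.2342  0.07  ]
0.0874607848566371 0.14176476765252005 0.0890592274695333 0.14381227982180692
deck scene far corners [[ 0.627  -0.2638  0.07  ]
 [ 0.6114 -0.1784  0.07  ]]
rails [array([ 0.5174, -0.2142]), array([ 0.5252, -0.2626])]
rails sc [array([ 0.5304, -0.2614]), array([ 0.522 , -0.2134])]
post tops [array([ 0.4904, -0.2294]), array([ 0.4954, -0.258 ])]
knob (array([ 0.4521, -0.2505,  0.1734]), [np.float64(0.00040891030258427297), np.float64(0.00040891030258426283)])
plate [[0.6366 0.2874 0.008 ]
 [0.6416 0.188  0.008 ]
 [0.5221 0.1797 0.008 ]
 [0.5159 0.2755 0.008 ]] [0.579  0.2326 0.008 ]
0.09960507604654999 0.11971970574848255 0.09603303158841993 0.12131322131866905
blk [[0.6033 0.2518 0.056 ]
 [0.6054 0.2182 0.056 ]
 [0.5562 0.2141 0.056 ]
 [0.5542 0.2478 0.056 ]] [0.5798 0.233  0.056 ]
spot [0.58   0.2338 0.056 ] sc [0.5733 0.2334 0.056 ]
mat [[ 0.4387  0.0777  0.003 ]
 [ 0.5759  0.0721  0.003 ]
 [ 0.5698 -0.0554  0.003 ]
 [ 0.4325 -0.0481  0.003 ]] [0.5038 0.0116 0.003 ]
beaker base [ 0.6706 -0.0239 -0.    ] [ 0.6864 -0.0225  0.09  ]
```

```bash
cat >> h.py <<'E'
def plan(P,yaw,flip=1):
    """rows needed to go from measured pose to TCP P, tool down, jaw axis z = flip*(y axis of yaw)"""
    o=ctrl.observe(); R=Ro.from_quat(o["orientation"]).as_matrix()
    x=np.array([0,0,-1.]); z=flip*np.array([-np.sin(yaw),np.cos(yaw),0]); y=np.cross(z,x); G=np.column_stack([x,y,z])
    rv=Ro.from_matrix(R.T@G).as_rotvec()
    d=R.T@(np.asarray(P)-o["tcp_pos"]); d2=G.T@(np.asarray(P)-o["tcp_pos"])
    print("t",round(o["t"],2),"tcp",o["tcp_pos"].round(4),"gap",round(float(o["finger_gap"]),4),"F",o["wrist_force"].round(2))
    print("R\n",R.round(3)); print("turn units",(rv/(np.pi/2)).round(4),"shift units now-frame",(d/.02).round(3),"goal-frame",(d2/.02).round(3), "j7",o["joints"][6].round(3))
E
python3 - <<'E'
from h import *
plan([.40,-.258,.235],.163,1)
plan([.40,-.258,.235],.163,-1)
E
```

```text
t 0.15 tcp [ 0.2626 -0.6214  0.2306] gap 0.0855 F [ 0.39  0.05 -0.03]
R
 [[-0.001  0.921  0.389]
 [ 0.001  0.389 -0.921]
 [-1.    -0.    -0.001]]
turn units [-1.8492e+00 -2.0000e-04 -1.2000e-03] shift units now-frame [ -0.201  13.401 -14.066] goal-frame [-0.219 -9.728 16.817] j7 -0.057
t 0.15 tcp [ 0.2626 -0.6214  0.2306] gap 0.0855 F [ 0.39  0.05 -0.03]
R
 [[-0.001  0.921  0.389]
 [ 0.001  0.389 -0.921]
 [-1.    -0.    -0.001]]
turn units [ 1.508e-01 -8.000e-04  1.000e-04] shift units now-frame [ -0.201  13.401 -14.066] goal-frame [ -0.219   9.728 -16.817] j7 -0.057
```

servo_tool(series=[[[0,0,0],[0.0754,0,0],0.4],[[0,0,0],[0.0754,0,0],0.81],[[0,0.57,-0.99],[0,0,0],0.81],[[0,0.57,-0.99],[0,0,0],0.81],[[0,0.57,-0.99],[0,0,0],0.81],[[0,0.57,-0.99],[0,0,0],0.81],[[0,0.57,-0.99],[0,0,0],0.81],[[0,0.57,-0.99],[0,0,0],0.81],[[0,0.57,-0.99],[0,0,0],0.81],[[0,0.57,-0.99],[0,0,0],0.81]], newtons=60)

```text
t: 1.15
tcp_pos: [0.3272, -0.4497, 0.2311]
orientation: [0.458, 0.539, -0.458, 0.539]
wrist_force: [0.9, -0.2, -0.5]
finger_gap: 0.0164
```

servo_tool(series=[[[0,0.57,-0.99],[0,0,0],0.81],[[0,0.57,-0.99],[0,0,0],0.81],[[0,0.57,-0.99],[0,0,0],0.81],[[0,0.57,-0.99],[0,0,0],0.81],[[0,0.57,-0.99],[0,0,0],0.81],[[0,0.57,-0.99],[0,0,0],0.81],[[0,0.57,-0.99],[0,0,0],0.81],[[0,0.57,-0.99],[0,0,0],0.81],[[0,0,0],[0,0,0],0.81],[[0,0,0],[0,0,0],0.81]])

```text
t: 2.15
tcp_pos: [0.3913, -0.2795, 0.2313]
orientation: [0.457, 0.539, -0.457, 0.539]
wrist_force: [-1.0, -0.6, -0.5]
finger_gap: 0.0166
```

```bash
python3 - <<'E'
from h import *
plan([.41,-.2575,.155],.163,-1)
cv2.imwrite("pics/w1.png",ctrl.camera("wrist")[:,:,::-1])
E
```

```text
t 2.15 tcp [ 0.3913 -0.2795  0.2313] gap 0.0166 F [-1.   -0.6  -0.45]
R
 [[-0.     0.987  0.163]
 [-0.     0.163 -0.987]
 [-1.    -0.     0.   ]]
turn units [0.0006 0.0001 0.0001] shift units now-frame [ 3.815  1.102 -0.934] goal-frame [ 3.815  1.1   -0.934] j7 -0.875
```

View pics/w1.png

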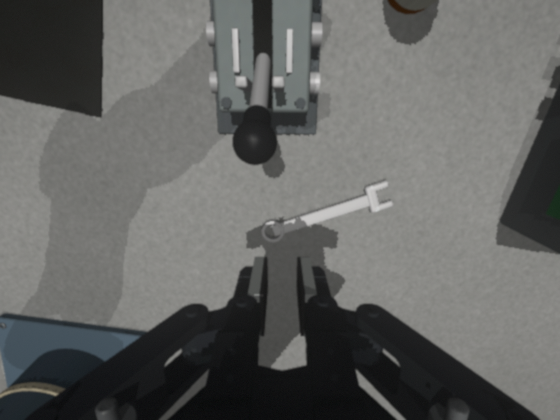

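The wrist view shows the knob at (256,140), ahead of the fingers (gap 16 mm at (282,270)), with the valve parallel to the image. I'll compare the knob and seat positions from this view.

```bash
python3 - <<'E'
from h import *
np.set_printoptions(precision=4,suppress=True)
o=ctrl.observe()
print("knob",tri([ray("wrist",(256,141),o),ray("top",(403.0,259.2)),ray("scene",(182.9,146.1))]))
print("posts",onz("wrist",(240,82),.12,o),onz("wrist",(278,82),.12,o))
print("rails",onz("wrist",(236,50),.076,o),onz("wrist",(290,50),.076,o))
print("deck near corners",onz("wrist",(218,111),.07,o),onz("wrist",(317,111),.07,o))
E
```

```text
knob (array([ 0.4521, -0.2507,  0.1732]), [np.float64(0.00047236551265616815), np.float64(0.00021127870043302237), np.float64(0.000674532320052823)])
posts [ 0.4903 -0.2287  0.12  ] [ 0.4952 -0.2587  0.12  ]
rails [ 0.519  -0.2157  0.076 ] [ 0.527  -0.2642  0.076 ]
deck near corners [ 0.4639 -0.2032  0.07  ] [ 0.4797 -0.2997  0.07  ]
```

servo_tool(series=[[[0.6,0,-0.3],[0,0,0],0.81],[[0.9,0,-0.3],[0,0,0],0.81],[[0.9,0,-0.33],[0,0,0],0.81],[[0.9,0,0],[0,0,0],0.81],[[0.5,0,0],[0,0,0],0.81],[[0,0,0],[0,0,0],0.81]])

```text
t: 2.8
tcp_pos: [0.3874, -0.2617, 0.1543]
orientation: [0.458, 0.539, -0.458, 0.538]
wrist_force: [-0.1, 0.5, -0.6]
finger_gap: 0.016
```

```bash
python3 - <<'E'
from h import *
plan([.4521,-.2505,.155],.163,-1)
E
```

```text
t 2.8 tcp [ 0.3874 -0.2617  0.1543] gap 0.016 F [-0.12  0.49 -0.6 ]
R
 [[-0.002  0.987  0.161]
 [ 0.001  0.161 -0.987]
 [-1.    -0.002 -0.001]]
turn units [-0.0009 -0.0007  0.0012] shift units now-frame [-0.042  3.282 -0.035] goal-frame [-0.036  3.282 -0.03 ] j7 -0.909
```

servo_tool(series=[[[0,0.6,0],[0,0,0],0.81],[[0,0.6,0],[0,0,0],0.81],[[0,0.5,0],[0,0,0],0.81],[[0,0.5,-0.1],[0,0,0],0.81],[[0,0.5,-0.15],[0,0,0],0.81],[[0,0.5,-0.15],[0,0,0],0.81],[[0,0.5,-0.1],[0,0,0],0.81],[[0,0.5,-0.1],[0,0,0],0.81],[[0,0.5,-0.1],[0,0,0],0.81],[[0,0.5,-0.1],[0,0,0],0.81],[[0,0.5,-0.1],[0,0,0],0.81],[[0,0.5,0],[0,0,0],0.81]])

```text
t: 4.0
tcp_pos: [0.5064, -0.2223, 0.1545]
orientation: [0.457, 0.541, -0.458, 0.538]
wrist_force: [-9.3, 0.2, -1.2]
finger_gap: 0.0163
```

```bash
python3 - <<'E'
from h import *
plan([.543,-.2357,.175],.163,-1)
cv2.imwrite("pics/s2.png",cv2.resize(ctrl.camera("scene")[100:300,60:260,::-1],None,fx=3,fy=3))
E
```

```text
t 4.0 tcp [ 0.5064 -0.2223  0.1545] gap 0.0163 F [-9.25  0.17 -1.2 ]
R
 [[-0.004  0.987  0.162]
 [ 0.001  0.162 -0.987]
 [-1.    -0.004 -0.002]]
turn units [-0.0001 -0.0014  0.0026] shift units now-frame [-1.036  1.69   0.956] goal-frame [-1.027  1.694  0.959] j7 -1.073
```

View pics/s2.png

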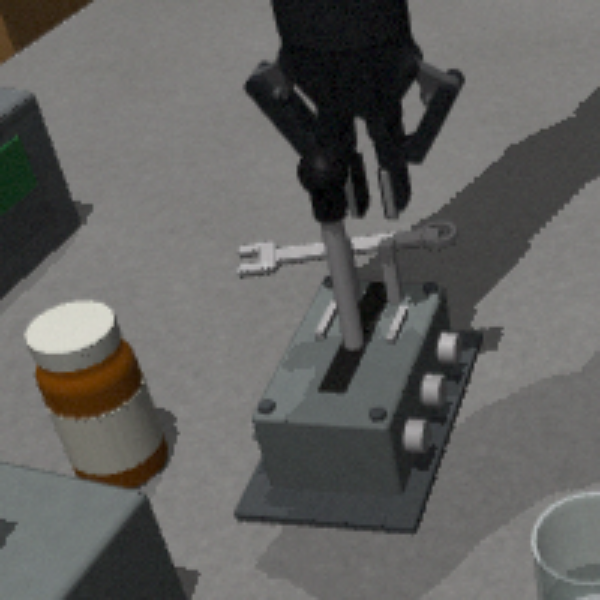

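The scene view shows the lever nearly upright, but the knob at (325,185) is off to the side of the finger pair. The tool has drifted 19 mm in y and z. I'll back off and recentre.

servo_tool(series=[[[0,-0.5,0],[0,0,0],0.81],[[0,-0.9,0],[0,0,0],0.81],[[0,-0.9,0],[0,0,0],0.81],[[0,-0.9,0],[0,0,0],0.81],[[0,-0.5,0],[0,0,0],0.81],[[0,0,0],[0,0,0],0.81]])

```text
t: 4.65
tcp_pos: [0.4337, -0.2358, 0.1557]
orientation: [0.458, 0.539, -0.458, 0.539]
wrist_force: [0.9, -0.4, 0.1]
finger_gap: 0.0163
```

```bash
python3 - <<'E'
from h import *
plan([.445,-.2517,.16],.163,-1)
cv2.imwrite("pics/w3.png",ctrl.camera("wrist")[:,:,::-1])
E
```

```text
t 4.65 tcp [ 0.4337 -0.2358  0.1557] gap 0.0163 F [ 0.91 -0.36  0.11]
R
 [[ 0.     0.987  0.161]
 [-0.     0.161 -0.987]
 [-1.     0.     0.   ]]
turn units [-0.0009  0.0003 -0.0003] shift units now-frame [-0.217  0.43   0.874] goal-frame [-0.217  0.429  0.874] j7 -1.001
```

View pics/w3.png

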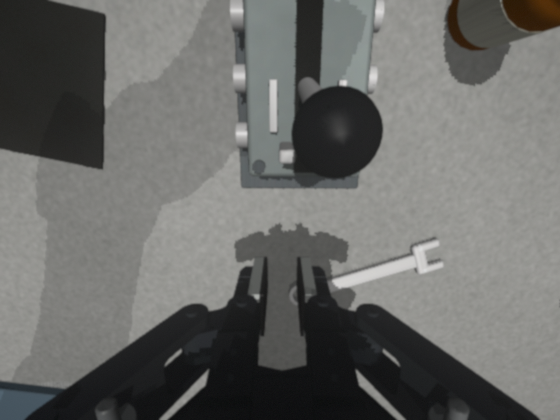

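Backed off: the knob is back at its start, (337,132) in the wrist view, offset to the right. I'll recentre with a wider gap so the collar is straddled and the ball nests deeper.

servo_tool(series=[[[0,-0.4,0],[0,0,0],0.72],[[0,-0.4,0.3],[0,0,0],0.72],[[0,0,0.4],[0,0,0],0.72],[[0,0,0.25],[0,0,0],0.72],[[0,0,0],[0,0,0],0.72]])

```text
t: 5.2
tcp_pos: [0.4224, -0.2579, 0.1553]
orientation: [0.458, 0.538, -0.458, 0.539]
wrist_force: [-0.3, -0.3, -0.5]
finger_gap: 0.0238
```

```bash
python3 - <<'E'
from h import *
plan([.4521,-.2507,.155],.163,-1)
E
```

```text
t 5.2 tcp [ 0.4224 -0.2579  0.1553] gap 0.0238 F [-0.25 -0.26 -0.55]
R
 [[ 0.001  0.987  0.161]
 [-0.001  0.161 -0.987]
 [-1.     0.     0.001]]
turn units [-0.0008  0.0004 -0.0003] shift units now-frame [ 0.014  1.521 -0.115] goal-frame [ 0.014  1.522 -0.113] j7 -0.949
```

servo_tool(series=[[[0,0.4,-0.12],[0,0,0],0.72],[[0,0.4,0],[0,0,0],0.72],[[0,0.4,-0.05],[0,0,0],0.72],[[0,0.4,-0.1],[0,0,0],0.72],[[0,0.4,-0.1],[0,0,0],0.72],[[0,0.4,-0.1],[0,0,0],0.72],[[0,0.4,-0.1],[0,0,0],0.72]])

```text
t: 5.9
tcp_pos: [0.4762, -0.2359, 0.1553]
orientation: [0.458, 0.539, -0.458, 0.539]
wrist_force: [0.1, -1.0, 0.2]
finger_gap: 0.024
```

```bash
python3 - <<'E'
from h import *
plan([.543,-.2357,.175],.163,-1)
cv2.imwrite("pics/w4.png",ctrl.camera("wrist")[:,:,::-1])
E
```

```text
t 5.9 tcp [ 0.4762 -0.2359  0.1553] gap 0.024 F [ 0.15 -0.96  0.23]
R
 [[-0.     0.987  0.162]
 [ 0.     0.162 -0.987]
 [-1.    -0.    -0.   ]]
turn units [ 0.0001 -0.0001  0.    ] shift units now-frame [-0.987  3.299  0.533] goal-frame [-0.987  3.299  0.532] j7 -1.03
```

View pics/w4.png

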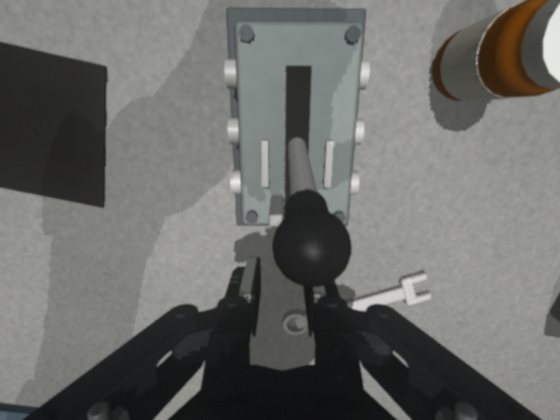

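My mistake: I put the rise in the lateral (third) slot. I'll back off, recentre, and push with the axes right.

servo_tool(series=[[[0,-0.8,0],[0,0,0],0.72],[[0,-0.8,0],[0,0,0],0.72],[[0,-0.8,0],[0,0,0],0.72],[[0,-0.3,0.25],[0,0,0],0.72],[[0,0,0.28],[0,0,0],0.72],[[0,0,0],[0,0,0],0.72]])

```text
t: 6.55
tcp_pos: [0.4247, -0.2567, 0.1555]
orientation: [0.458, 0.538, -0.458, 0.539]
wrist_force: [0.3, -0.1, -0.3]
finger_gap: 0.0238
```

```bash
python3 - <<'E'
from h import *
plan([.4521,-.2507,.155],.163,-1)
cv2.imwrite("pics/w5.png",ctrl.camera("wrist")[:,:,::-1])
E
```

```text
t 6.55 tcp [ 0.4247 -0.2567  0.1555] gap 0.0238 F [ 0.32 -0.06 -0.27]
R
 [[ 0.001  0.987  0.161]
 [-0.001  0.161 -0.987]
 [-1.     0.001  0.001]]
turn units [-0.0008  0.0006 -0.0007] shift units now-frame [ 0.027  1.403 -0.078] goal-frame [ 0.026  1.403 -0.076] j7 -0.953
```

View pics/w5.png

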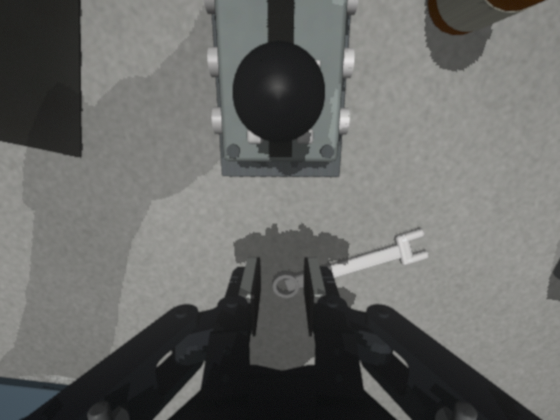

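The knob is now centred, (279,92) against the finger axis at 282. Pushing.

servo_tool(series=[[[0,0.6,-0.03],[0,0,0],0.72],[[0,0.6,-0.03],[0,0,0],0.72],[[-0.1,0.6,0],[0,0,0],0.72],[[-0.15,0.6,0],[0,0,0],0.72],[[-0.15,0.5,0],[0,0,0],0.72],[[-0.15,0.5,0],[0,0,0],0.72],[[-0.15,0.5,0],[0,0,0],0.72],[[-0.15,0.5,0],[0,0,0],0.72],[[-0.1,0.5,0],[0,0,0],0.72],[[-0.05,0.5,0],[0,0,0],0.72],[[0,0.5,0],[0,0,0],0.72],[[0,0.5,0],[0,0,0],0.72]])

```text
t: 7.8
tcp_pos: [0.5498, -0.2348, 0.1751]
orientation: [0.458, 0.539, -0.459, 0.539]
wrist_force: [-0.4, -2.2, 0.1]
finger_gap: 0.0241
```

```bash
python3 - <<'E'
from h import *
plan([.543,-.2357,.175],.163,-1)
cv2.imwrite("pics/s6.png",cv2.resize(ctrl.camera("scene")[100:300,60:260,::-1],None,fx=3,fy=3))
E
```

```text
t 7.8 tcp [ 0.5498 -0.2348  0.1751] gap 0.0241 F [-0.41 -2.24  0.14]
R
 [[-0.001  0.987  0.161]
 [-0.001  0.161 -0.987]
 [-1.    -0.001  0.001]]
turn units [-0.0011  0.0005  0.0009] shift units now-frame [ 0.006 -0.345 -0.009] goal-frame [ 0.005 -0.345 -0.009] j7 -1.078
```

View pics/s6.png

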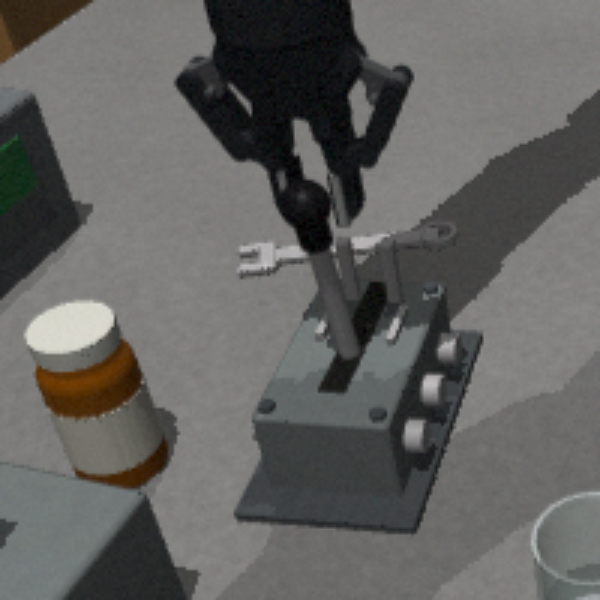

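Lever appears in float (knob at (305,205), ahead of the fingers). Retreating back and up, then a check.

servo_tool(series=[[[0,-0.8,0],[0,0,0],0.72],[[0,-0.8,0],[0,0,0],0.72],[[-1,-0.4,0],[0,0,0],0.5],[[-1,0,0],[0,0,0],0],[[-1,0,0],[0,0,0],0],[[-1,0,-0.2],[0,0,0],0],[[0,0,0],[0,0,0],0]])

```text
t: 8.55
tcp_pos: [0.5115, -0.2358, 0.2583]
orientation: [0.458, 0.538, -0.457, 0.541]
wrist_force: [1.1, -0.1, -0.7]
finger_gap: 0.0853
```

```bash
python3 - <<'E'
from h import *
o=ctrl.observe();w=ctrl.camera("wrist")[:,:,::-1]; s=ctrl.camera("scene")[:,:,::-1]
cv2.imwrite("pics/w7.png",w); cv2.imwrite("pics/s7.png",s)
cv2.imwrite("pics/c7.png",cv2.resize(s[100:300,60:260],None,fx=3,fy=3))
np.save("o7.npy",o,allow_pickle=True)
plan([.580,.2335,.255],.08-np.pi/2,1)
E
```

```text
t 8.65 tcp [ 0.5102 -0.2359  0.2556] gap 0.0853 F [-0.39  0.82  0.06]
R
 [[ 0.001  0.987  0.163]
 [-0.     0.163 -0.987]
 [-1.     0.001  0.   ]]
turn units [-9.469e-01  7.000e-04 -5.000e-04] shift units now-frame [  0.033   7.261 -22.588] goal-frame [ 0.03  23.115  5.353] j7 -1.05
```

View pics/w7.png

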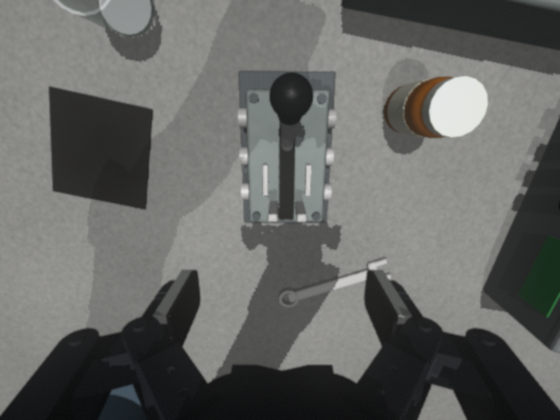

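View pics/c7.png

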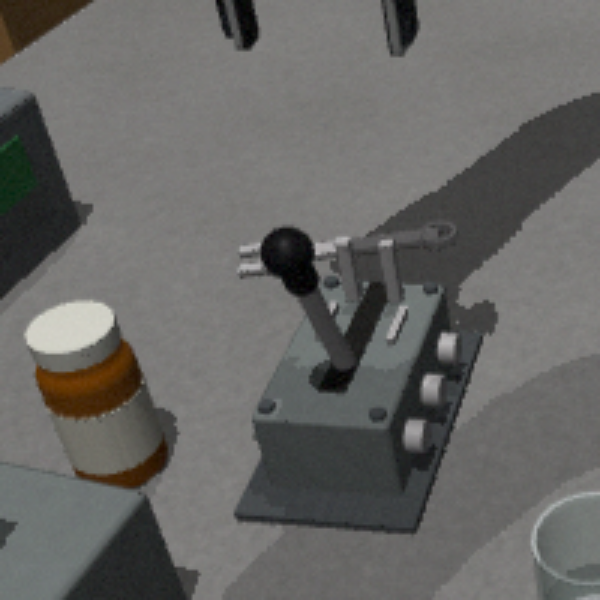

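Lever in float: knob at (291,98) in the wrist view. The rails, posts and deck corners are also visible, so I'll measure the valve from this view.

```bash
python3 - <<'E'
from h import *
w=cv2.imread("pics/w7.png")
cv2.imwrite("pics/w7z.png",cv2.resize(w[60:230,235:345],None,fx=5,fy=5,interpolation=cv2.INTER_CUBIC)[250:])
o=np.load("o7.npy",allow_pickle=True).item()
s=cv2.imread("pics/s7.png")
print("knob",tri([ray("wrist",(291,98),o),ray("scene",(60+288/3,100+249/3))]))
E
```

```text
knob (array([ 0.60398494, -0.22566906,  0.19035702]), [np.float64(2.8504048497886767e-05), np.float64(2.8504048498006003e-05)])
```

View pics/w7z.png

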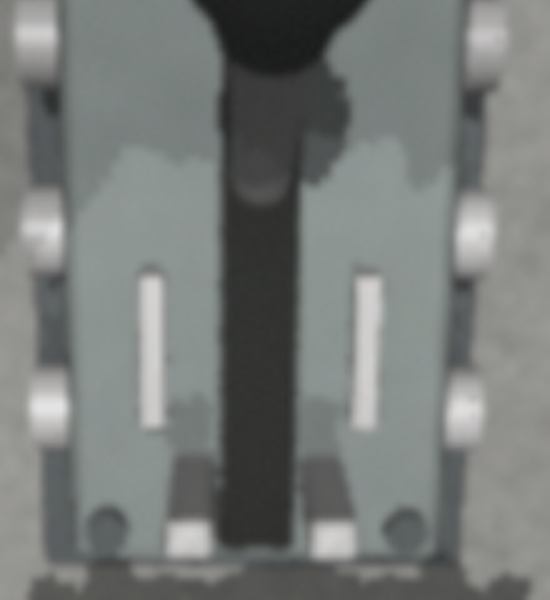

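servo_tool(series=[[[0,0.3,-0.98],[0,0,0],0],[[0,0.3,-0.98],[0,0,0],0],[[0,0.3,-0.98],[0,0,0],0],[[0,0.3,-0.98],[0,0,0],0],[[0,0.3,-0.98],[0,0,0],0],[[0,0.3,-0.98],[0,0,0],0],[[0,0.3,-0.98],[0,0,0],0],[[0,0.3,-0.98],[0,0,0],0],[[0,0.3,-0.98],[0,0,0],0],[[0,0.3,-0.98],[0,0,0],0],[[0,0.3,-0.98],[0,0,0],0],[[0,0.3,-0.98],[0,0,0],0]])

```text
t: 9.85
tcp_pos: [0.5424, 0.0085, 0.2542]
orientation: [0.457, 0.54, -0.458, 0.539]
wrist_force: [0.3, 0.6, 0.0]
finger_gap: 0.0853
```

servo_tool(series=[[[0,0.3,-0.98],[0,0,0],0],[[0,0.3,-0.98],[0,0,0],0],[[0,0,0],[-0.0945,0,0],0],[[0,0,0],[-0.0945,0,0],0],[[0,0,0],[-0.0945,0,0],0],[[0,0,0],[-0.0945,0,0],0],[[0,0,0],[-0.0945,0,0],0],[[0,0,0],[-0.0945,0,0],0],[[0,0,0],[-0.0945,0,0],0],[[0,0,0],[-0.0945,0,0],0],[[0,0,0],[-0.0945,0,0],0],[[0,0,0],[-0.0945,0,0],0]])

```text
t: 11.05
tcp_pos: [0.5478, 0.0482, 0.2542]
orientation: [-0.029, 0.707, 0.029, 0.706]
wrist_force: [-0.5, -0.8, 0.2]
finger_gap: 0.0857
```

```bash
python3 - <<'E'
from h import *
plan([.580,.2335,.20],.08-np.pi/2,1)
E
```

```text
t 11.05 tcp [0.5478 0.0482 0.2542] gap 0.0857 F [-0.55 -0.82  0.2 ]
R
 [[-0.002 -0.083  0.997]
 [ 0.     0.997  0.083]
 [-1.     0.    -0.002]]
turn units [ 0.0018 -0.0012 -0.0002] shift units now-frame [2.708 9.098 2.377] goal-frame [2.709 9.106 2.346] j7 -0.272
```

servo_tool(series=[[[0.2,0.9,0.23],[0,0,0],0],[[0.2,0.9,0.23],[0,0,0],0],[[0.2,0.9,0.23],[0,0,0],0],[[0.2,0.9,0.23],[0,0,0],0],[[0.2,0.9,0.23],[0,0,0],0],[[0.2,0.9,0.23],[0,0,0],0],[[0.2,0.9,0.23],[0,0,0],0],[[0.2,0.9,0.23],[0,0,0],0],[[0.2,0.9,0.23],[0,0,0],0],[[0.2,0.9,0.23],[0,0,0],0],[[0,0,0],[0,0,0],0]])

```text
t: 12.15
tcp_pos: [0.5795, 0.2344, 0.2138]
orientation: [-0.028, 0.707, 0.029, 0.706]
wrist_force: [-0.6, 0.7, 0.6]
finger_gap: 0.0854
```

```bash
python3 - <<'E'
from h import *
np.set_printoptions(precision=4,suppress=True)
o=np.load("o7.npy",allow_pickle=True).item()
Z=lambda p:(p[0]/5+235-.4,(p[1]+250)/5+60-.4)
q=lambda p,z:onz("wrist",Z(p),z,o)
r=[q((151,348),.076),q((367,350),.076)]; p=[q((188,538),.12),q((333,538),.12)]
print("rails",r,"mid",(r[0]+r[1])/2,np.linalg.norm(r[0]-r[1])); print("posts",p,(p[0]+p[1])/2,np.linalg.norm(p[0]-p[1]))
rl=[q((151,278),.076),q((151,426),.076)];print("rail ends",rl,np.linalg.norm(rl[0]-rl[1]))
o=ctrl.observe(); cv2.imwrite("pics/w8.png",ctrl.camera("wrist")[:,:,::-1]); np.save("o8.npy",o,allow_pickle=True)
plan([.580,.2335,.20],.08-np.pi/2,1)
E
```

```text
rails [array([ 0.5214, -0.2145,  0.076 ]), array([ 0.529 , -0.2631,  0.076 ])] mid [ 0.5252 -0.2388  0.076 ] 0.04921262639732351
posts [array([ 0.4933, -0.2287,  0.12  ]), array([ 0.4981, -0.2581,  0.12  ])] [ 0.4957 -0.2434  0.12  ] 0.029844943699166834
rail ends [array([ 0.5372, -0.2122,  0.076 ]), array([ 0.5032, -0.2171,  0.076 ])] 0.03437300829598302
t 12.2 tcp [0.5797 0.2326 0.2142] gap 0.0854 F [ 0.24 -0.78 -0.1 ]
R
 [[-0.002 -0.079  0.997]
 [ 0.     0.997  0.079]
 [-1.     0.    -0.002]]
turn units [-0.0008 -0.0011 -0.0002] shift units now-frame [0.709 0.046 0.018] goal-frame [0.709 0.046 0.017] j7 -0.596
```

View pics/w8.png

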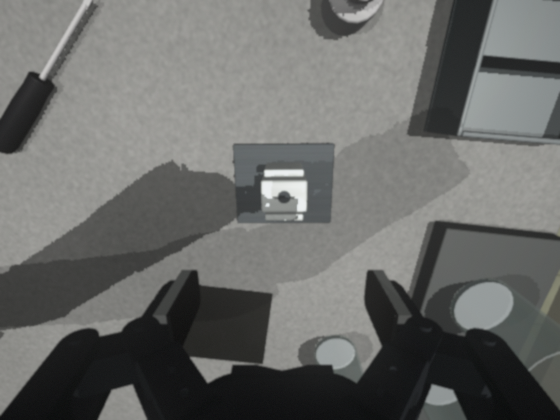

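Block centred in its rack: dark spot at (284,197), block edges vertical in the image, mat at lower left.

```bash
python3 - <<'E'
from h import *
np.set_printoptions(precision=4,suppress=True)
o=np.load("o8.npy",allow_pickle=True).item()
print("spot",onz("wrist",(284,197),.056,o)); print([onz("wrist",p,.056,o) for p in [(261,196),(307,196)]])
print("plate",[onz("wrist",p,.008,o) for p in [(234,144),(333,144),(330,222),(236,221)]])
plan([.580,.2335,.015],.08-np.pi/2,1)
E
```

```text
spot [0.5812 0.2332 0.056 ]
[array([0.5565, 0.2323, 0.056 ]), array([0.6057, 0.2363, 0.056 ])]
plate [array([0.5187, 0.2792, 0.008 ]), array([0.6345, 0.2885, 0.008 ]), array([0.6441, 0.191 , 0.008 ]), array([0.5238, 0.1826, 0.008 ])]
t 12.2 tcp [0.5797 0.2326 0.2142] gap 0.0854 F [ 0.24 -0.78 -0.1 ]
R
 [[-0.002 -0.079  0.997]
 [ 0.     0.997  0.079]
 [-1.     0.    -0.002]]
turn units [-0.0008 -0.0011 -0.0002] shift units now-frame [9.959 0.043 0.034] goal-frame [9.959 0.046 0.017] j7 -0.596
```

servo_tool(series=[[[0.9,0.05,0.05],[0,0,0],0],[[1,0,0],[0,0,0],0],[[1,0,0],[0,0,0],0],[[1,0,0],[0,0,0],0],[[1,0,0],[0,0,0],0],[[1,0,0],[0,0,0],0],[[1,0,0],[0,0,0],0],[[1,0,0],[0,0,0],0],[[0.8,0,0],[0,0,0],0],[[0.6,0,0],[0,0,0],0],[[0.4,0,0],[0,0,0],0],[[0,0,0],[0,0,0],0]])

```text
t: 13.4
tcp_pos: [0.5809, 0.2317, 0.0205]
orientation: [-0.027, 0.707, 0.027, 0.706]
wrist_force: [0.7, -0.6, 0.2]
finger_gap: 0.0854
```

```bash
python3 - <<'E'
from h import *
o=ctrl.observe(); cv2.imwrite("pics/w9.png",ctrl.camera("wrist")[:,:,::-1])
plan([.580,.2335,.015],.08-np.pi/2,1)
E
```

```text
t 13.45 tcp [0.5813 0.232  0.0212] gap 0.0853 F [ 0.03 -0.23  0.53]
R
 [[-0.    -0.076  0.997]
 [-0.     0.997  0.076]
 [-1.    -0.    -0.   ]]
turn units [-0.0024 -0.0002  0.0001] shift units now-frame [ 0.311  0.079 -0.058] goal-frame [ 0.311  0.079 -0.058] j7 -0.706
```

View pics/w9.png

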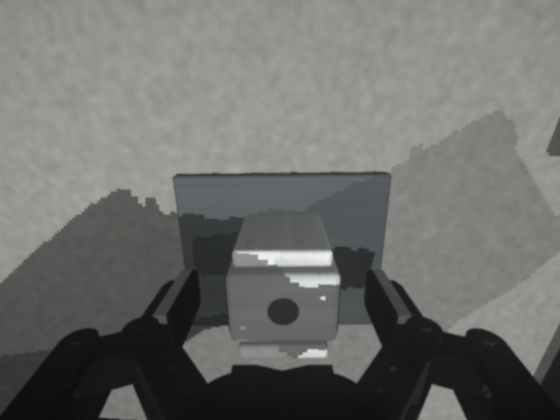

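The block sits centred between the open fingers (spot at (283,312)). Down a touch and grip.

servo_tool(series=[[[0.28,0.07,0],[0,0,0],0],[[0,0,0],[0,0,0],0.3],[[0,0,0],[0,0,0],0.6],[[0,0,0],[0,0,0],0.8],[[0,0,0],[0,0,0],0.8],[[0,0,0],[0,0,0],0.8]], newtons=50)

```text
t: 14.05
tcp_pos: [0.5814, 0.2339, 0.0162]
orientation: [-0.027, 0.706, 0.027, 0.707]
wrist_force: [-1.2, -0.7, 5.8]
finger_gap: 0.0495
```

servo_tool(series=[[[-0.3,0,0],[0,0,0],0.8],[[-0.6,0,0],[0,0,0],0.8],[[-0.9,0,0],[0,0,0],0.8],[[-1,0,0],[0,0,0],0.8],[[-1,0,0],[0,0,0],0.8],[[-0.6,0,0],[0,0,0],0.8],[[0,0,0],[0,0,0],0.8]])

```text
t: 14.75
tcp_pos: [0.5821, 0.2341, 0.1058]
orientation: [-0.027, 0.706, 0.027, 0.708]
wrist_force: [-0.1, -0.8, -1.7]
finger_gap: 0.0494
```

```bash
python3 - <<'E'
from h import *
o=ctrl.observe(); cv2.imwrite("pics/w10.png",ctrl.camera("wrist")[:,:,::-1])
plan([.506,.0116,.02],-.05-np.pi/2,1)
E
```

```text
t 14.8 tcp [0.5815 0.2337 0.1044] gap 0.0495 F [ 0.41  0.67 -1.15]
R
 [[ 0.001 -0.076  0.997]
 [ 0.     0.997  0.076]
 [-1.     0.     0.001]]
turn units [ 0.0804  0.0008 -0.0003] shift units now-frame [  4.21  -10.786  -4.615] goal-frame [  4.22  -11.279  -3.214] j7 -0.659
```

View pics/w10.png

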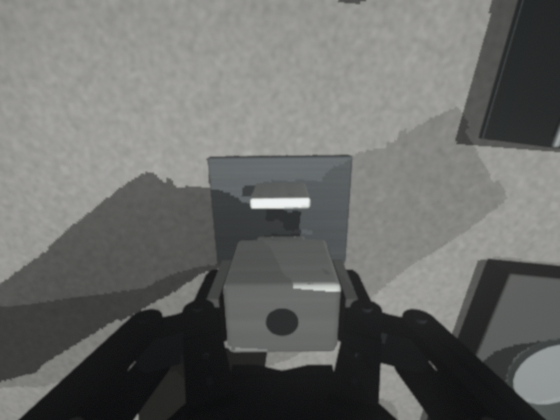

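Block held clear of the rack (spot (282,321), gap 49.5 mm). Carrying it to the mat.

servo_tool(series=[[[0,-0.6,-0.25],[0,0,0],0.8],[[0,-0.98,-0.42],[0,0,0],0.8],[[0,-0.98,-0.42],[0,0,0],0.8],[[0,-0.98,-0.42],[0,0,0],0.8],[[0,-0.98,-0.42],[0,0,0],0.8],[[0,-0.98,-0.42],[0,0,0],0.8],[[0,-0.98,-0.42],[0,0,0],0.8],[[0,-0.98,-0.42],[0,0,0],0.8],[[0,-0.98,-0.42],[0,0,0],0.8],[[0,-0.98,-0.42],[0,0,0],0.8],[[0,-0.8,-0.34],[0,0,0],0.8],[[0,-0.5,-0.24],[0,0,0],0.8]])

```text
t: 16.0
tcp_pos: [0.5039, 0.0104, 0.1028]
orientation: [-0.027, 0.708, 0.026, 0.706]
wrist_force: [1.1, 0.7, -1.9]
finger_gap: 0.0494
```

servo_tool(series=[[[0.8,0,0],[0,0,0],0.8],[[0.9,0,0],[0,0,0],0.8],[[0.9,0,0],[0,0,0],0.8],[[0.7,0,0],[0,0,0],0.8],[[0.5,0,0],[0,0,0],0.8],[[0.3,0,0],[0,0,0],0.8],[[0,0,0],[0,0,0],0.8]])

```text
t: 16.7
tcp_pos: [0.5051, 0.0129, 0.0211]
orientation: [-0.027, 0.707, 0.027, 0.706]
wrist_force: [-0.3, -0.1, -1.1]
finger_gap: 0.0494
```

```bash
python3 - <<'E'
from h import *
plan([.506,.0116,.0115],.08-np.pi/2,1)
E
```

```text
t 16.7 tcp [0.5051 0.0129 0.0211] gap 0.0494 F [-0.25 -0.14 -1.14]
R
 [[-0.001 -0.077  0.997]
 [-0.     0.997  0.077]
 [-1.     0.    -0.001]]
turn units [-0.002  -0.0008 -0.    ] shift units now-frame [ 0.477 -0.066  0.04 ] goal-frame [ 0.478 -0.066  0.039] j7 -0.455
```

servo_tool(series=[[[0.2,0,0],[0,0,0],0.8],[[0.15,0,0],[0,0,0],0.8],[[0.1,0,0],[0,0,0],0.8],[[0,0,0],[0,0,0],0.8]])

```text
t: 17.1
tcp_pos: [0.5056, 0.0128, 0.0126]
orientation: [-0.027, 0.707, 0.027, 0.707]
wrist_force: [-0.2, -0.7, -1.7]
finger_gap: 0.0498
```

```bash
python3 - <<'E'
from h import *
plan([.506,.0116,.0115],.08-np.pi/2,1)
E
```

```text
t 17.1 tcp [0.5056 0.0128 0.0126] gap 0.0498 F [-0.22 -0.67 -1.68]
R
 [[-0.    -0.076  0.997]
 [ 0.     0.997  0.076]
 [-1.     0.    -0.   ]]
turn units [-0.0023 -0.     -0.    ] shift units now-frame [ 0.057 -0.062  0.015] goal-frame [ 0.057 -0.062  0.015] j7 -0.465
```

servo_tool(series=[[[0.1,0,0],[0,0,0],0.8],[[0.05,0,0],[0,0,0],0.8],[[0,0,0],[0,0,0],0.8]])

```text
t: 17.4
tcp_pos: [0.5059, 0.0128, 0.0111]
orientation: [-0.027, 0.706, 0.027, 0.707]
wrist_force: [-4.8, -0.7, 20.9]
finger_gap: 0.0493
```

servo_tool(series=[[[-0.07,0,0],[0,0,0],0.6],[[0,0,0],[0,0,0],0.2],[[0,0,0],[0,0,0],0],[[0,0,0],[0,0,0],0],[[-0.6,0,0],[0,0,0],0],[[-1,0,0],[0,0,0],0],[[-1,0,0],[0,0,0],0],[[-1,0,0],[0,0,0],0],[[-1,0,0],[0,0,0],0],[[-1,0,0],[0,0,0],0],[[-1,0,0],[0,0,0],0],[[0,0,0],[0,0,0],0]])

```text
t: 18.6
tcp_pos: [0.5069, 0.0131, 0.1461]
orientation: [-0.027, 0.705, 0.027, 0.708]
wrist_force: [0.1, 0.5, -0.8]
finger_gap: 0.0855
```

```bash
python3 - <<'E'
from h import *
plan([.506,.0128,.145],.08,1)
o=ctrl.observe(); cv2.imwrite("pics/w11.png",ctrl.camera("wrist")[:,:,::-1]); np.save("o11.npy",o,allow_pickle=True)
E
```

```text
t 18.6 tcp [0.5069 0.0131 0.1461] gap 0.0855 F [ 0.09  0.47 -0.79]
R
 [[ 0.004 -0.076  0.997]
 [ 0.     0.997  0.076]
 [-1.    -0.     0.004]]
turn units [-1.0023  0.0021  0.0022] shift units now-frame [ 0.054 -0.012 -0.045] goal-frame [ 0.054  0.045 -0.011] j7 -0.328
```

View pics/w11.png

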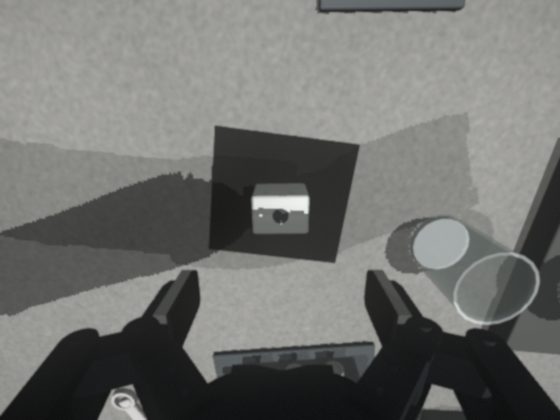

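Block stands on the mat, spot at (281,215), beaker standing off to the right. Measuring, then turning 90°.

servo_tool(series=[[[0,0,0],[-0.0911,0,0],0],[[0,0,0],[-0.0911,0,0],0],[[0,0,0],[-0.0911,0,0],0],[[0,0,0],[-0.0911,0,0],0],[[0,0,0],[-0.0911,0,0],0],[[0,0,0],[-0.0911,0,0],0],[[0,0,0],[-0.0911,0,0],0],[[0,0,0],[-0.0911,0,0],0],[[0,0,0],[-0.0911,0,0],0],[[0,0,0],[-0.0911,0,0],0],[[0,0,0],[-0.0911,0,0],0],[[0,0,0],[0,0,0],0]])

```text
t: 19.85
tcp_pos: [0.5051, 0.0126, 0.1424]
orientation: [-0.52, 0.479, 0.521, 0.479]
wrist_force: [-0.0, 0.1, 0.3]
finger_gap: 0.0854
```

```bash
python3 - <<'E'
from h import *
o1=np.load("o11.npy",allow_pickle=True).item()
print("spot earlier",onz("wrist",(281,215.5),.051,o1))
plan([.506,.0128,.014],.08,1)
o=ctrl.observe(); w=ctrl.camera("wrist")[:,:,::-1]; cv2.imwrite("pics/w12.png",w); np.save("o12.npy",o,allow_pickle=True)
cv2.imwrite("pics/w12z.png",cv2.resize(w[150:290,210:350],None,fx=4,fy=4,interpolation=cv2.INTER_CUBIC))
E
```

```text
spot earlier [0.50784943 0.01219587 0.051     ]
t 19.85 tcp [0.5051 0.0126 0.1424] gap 0.0854 F [-0.01  0.08  0.3 ]
R
 [[-0.002 -0.997 -0.082]
 [ 0.001 -0.082  0.997]
 [-1.     0.002  0.001]]
turn units [ 0.0013  0.0004 -0.001 ] shift units now-frame [ 6.418e+00 -5.700e-02  1.000e-03] goal-frame [ 6.418e+00 -4.700e-02  5.000e-03] j7 0.955
```

View pics/w12.png

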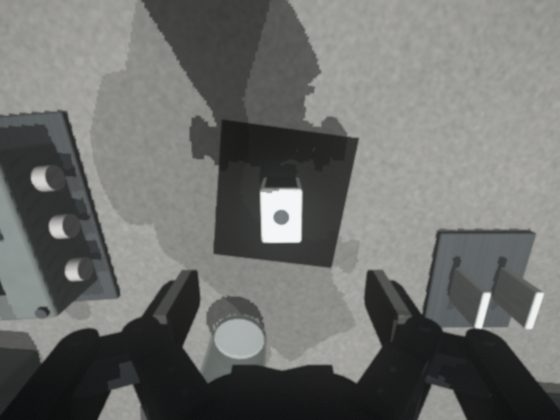

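View pics/w12z.png

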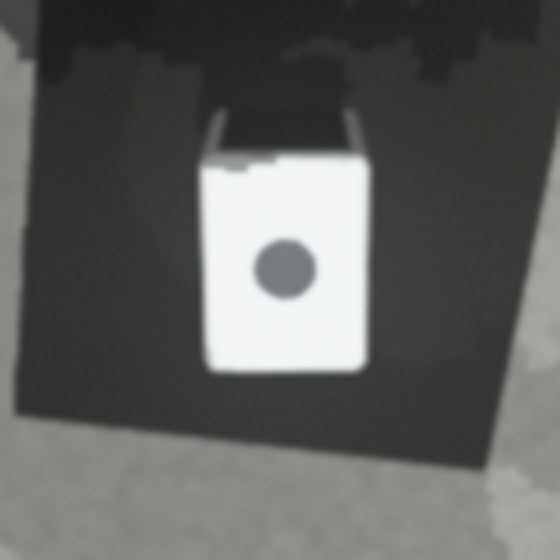

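Aligned: spot at (281,217), block edges square with the tool.

```bash
python3 - <<'E'
from h import *
o=np.load("o12.npy",allow_pickle=True).item()
s=onz("wrist",(280.9,216.6),.051,o); print("spot",s)
e=[onz("wrist",(210+p[0]/4-.4,150+p[1]/4-.4),.051,o) for p in [(200,158),(369,156),(366,371),(208,371)]]
print(np.mean(e,0),[np.linalg.norm(e[i]-e[i-1]).round(4) for i in range(4)])
plan(np.r_[s[:2],.014],.08,1)
E
```

```text
spot [0.50552299 0.01314415 0.051     ]
[0.50537309 0.01325564 0.051     ] [np.float64(0.0484), np.float64(0.035), np.float64(0.0489), np.float64(0.0349)]
t 19.9 tcp [0.5051 0.0127 0.1425] gap 0.0851 F [ 0.32 -0.47  0.5 ]
R
 [[-0.001 -0.997 -0.077]
 [ 0.001 -0.077  0.997]
 [-1.     0.001  0.001]]
turn units [-0.002   0.0005 -0.0008] shift units now-frame [ 6.425 -0.03   0.016] goal-frame [ 6.425 -0.021  0.02 ] j7 0.951
```

servo_tool(series=[[[0.8,-0.03,0],[0,0,0],0],[[1,0,0],[0,0,0],0],[[1,0,0],[0,0,0],0],[[1,0,0],[0,0,0],0],[[1,0,0],[0,0,0],0],[[0.8,0,0],[0,0,0],0],[[0.5,0,0],[0,0,0],0],[[0.35,0,0],[0,0,0],0],[[0,0,0],[0,0,0],0]])

```text
t: 20.8
tcp_pos: [0.5059, 0.0129, 0.0136]
orientation: [-0.519, 0.48, 0.519, 0.48]
wrist_force: [-0.5, 0.5, 0.4]
finger_gap: 0.0856
```

servo_tool(series=[[[0,0,0],[0,0,0],0.3],[[0,0,0],[0,0,0],0.6],[[0,0,0],[0,0,0],0.9],[[0,0,0],[0,0,0],0.9],[[0,0,0],[0,0,0],0.9]], newtons=50)

```text
t: 21.3
tcp_pos: [0.5066, 0.0128, 0.0147]
orientation: [0.52, -0.48, -0.519, -0.48]
wrist_force: [-1.2, 1.0, 6.2]
finger_gap: 0.0351
```

```bash
python3 - <<'E'
from h import *
plan([.526,-.2385,.20],.16,1)
o=ctrl.observe(); w=ctrl.camera("wrist")[:,:,::-1]; cv2.imwrite("pics/w13.png",w)
E
```

```text
t 21.3 tcp [0.5066 0.0128 0.0147] gap 0.0351 F [-1.23  1.04  6.24]
R
 [[ 0.001 -0.997 -0.079]
 [-0.    -0.079  0.997]
 [-1.    -0.001 -0.   ]]
turn units [-0.0512 -0.0002  0.0006] shift units now-frame [ -9.262   0.021 -12.606] goal-frame [ -9.265   1.043 -12.561] j7 0.73
```

View pics/w13.png

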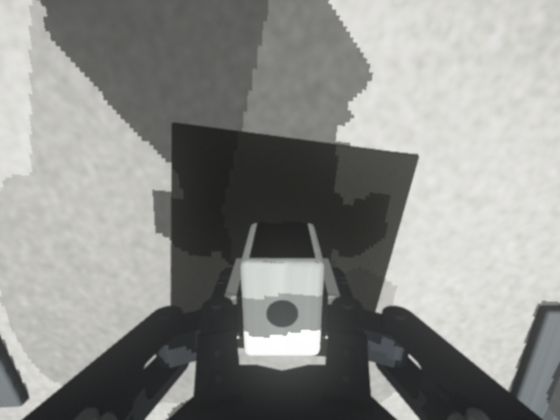

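Block gripped by its long sides (gap 35 mm, spot (282,313)). Lifting and carrying it to the valve.

servo_tool(series=[[[-0.3,0,0],[0,0,0],0.9],[[-0.8,0,0],[0,0,0],0.9],[[-1,0,0],[0,0,0],0.9],[[-1,0,0],[0,0,0],0.9],[[-1,0,0],[0,0,0],0.9],[[-1,0,0],[0,0,0],0.9],[[-1,0,0],[0,0,0],0.9],[[-1,0,0],[0,0,0],0.9],[[-1,0,0],[0,0,0],0.9],[[-0.8,0,0],[0,0,0],0.9],[[-0.4,0,0],[0,0,0],0.9],[[0,0,0],[-0.0512,0,0],0.9]])

```text
t: 22.55
tcp_pos: [0.5065, 0.013, 0.2013]
orientation: [0.539, -0.458, -0.538, -0.459]
wrist_force: [0.1, -0.1, -1.9]
finger_gap: 0.0358
```

servo_tool(series=[[[0,0.04,-0.5],[0,0,0],0.9],[[0,0.08,-0.96],[0,0,0],0.9],[[0,0.08,-0.96],[0,0,0],0.9],[[0,0.08,-0.96],[0,0,0],0.9],[[0,0.08,-0.96],[0,0,0],0.9],[[0,0.08,-0.96],[0,0,0],0.9],[[0,0.08,-0.96],[0,0,0],0.9],[[0,0.08,-0.96],[0,0,0],0.9],[[0,0.08,-0.96],[0,0,0],0.9],[[0,0.08,-0.96],[0,0,0],0.9],[[0,0.08,-0.96],[0,0,0],0.9],[[0,0.08,-0.96],[0,0,0],0.9]])

```text
t: 23.75
tcp_pos: [0.5226, -0.2101, 0.1993]
orientation: [-0.537, 0.459, 0.538, 0.459]
wrist_force: [0.5, 0.3, -1.6]
finger_gap: 0.0354
```

```bash
python3 - <<'E'
from h import *
plan([.526,-.2385,.20],.16,1)
E
```

```text
t 23.75 tcp [ 0.5226 -0.2101  0.1993] gap 0.0354 F [ 0.53  0.32 -1.57]
R
 [[-0.002 -0.988 -0.157]
 [ 0.    -0.157  0.988]
 [-1.     0.001  0.001]]
turn units [-0.0015  0.0004 -0.0009] shift units now-frame [-0.034  0.053 -1.431] goal-frame [-0.033  0.057 -1.431] j7 1.51
```

servo_tool(series=[[[0,0.03,-0.6],[0,0,0],0.9],[[0,0.02,-0.6],[0,0,0],0.9],[[0,0,-0.23],[0,0,0],0.9],[[0.6,0,0],[0,0,0],0.9],[[0.9,0,0],[0,0,0],0.9],[[0.9,0,0],[0,0,0],0.9],[[0.3,0,0],[0,0,0],0.9],[[0,0,0],[0,0,0],0.9]])

```text
t: 24.55
tcp_pos: [0.5264, -0.2358, 0.1451]
orientation: [-0.538, 0.458, 0.539, 0.458]
wrist_force: [0.4, -0.5, -0.2]
finger_gap: 0.0355
```

```bash
python3 - <<'E'
from h import *
plan([.526,-.2385,.14],.16,1)
o=ctrl.observe();np.save("o14.npy",o,allow_pickle=True)
w=ctrl.camera("wrist")[:,:,::-1]; s=ctrl.camera("scene")[:,:,::-1]
cv2.imwrite("pics/w14.png",w); cv2.imwrite("pics/s14.png",cv2.resize(s[120:270,100:260],None,fx=4,fy=4,interpolation=cv2.INTER_CUBIC))
E
```

```text
t 24.55 tcp [ 0.5264 -0.2358  0.1451] gap 0.0355 F [ 0.41 -0.54 -0.18]
R
 [[-0.002 -0.987 -0.161]
 [ 0.001 -0.161  0.987]
 [-1.     0.002  0.001]]
turn units [ 0.001   0.0009 -0.001 ] shift units now-frame [ 0.254  0.041 -0.128] goal-frame [ 0.254  0.041 -0.128] j7 1.499
```

View pics/w14.png

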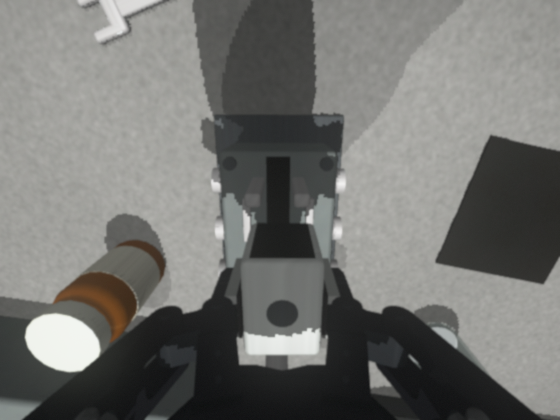

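View pics/s14.png

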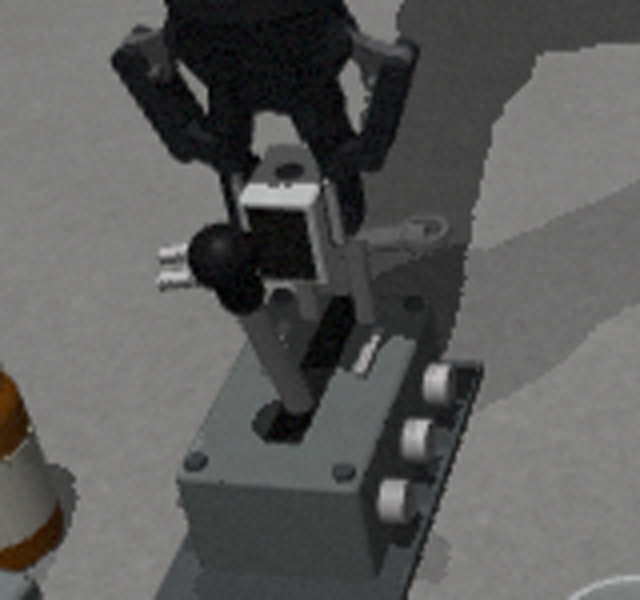

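The block hangs above the slot, slightly right of it (block axis 282, slot 278, about 2.5 mm), in line with the rails. Correcting and checking the posts.

servo_tool(series=[[[0,0.04,-0.13],[0,0,0],0.9],[[0.25,0,0],[0,0,0],0.9],[[0,0,0],[0,0,0],0.9]])

```text
t: 24.95
tcp_pos: [0.5263, -0.2398, 0.1408]
orientation: [-0.538, 0.459, 0.538, 0.458]
wrist_force: [0.2, 1.1, -1.8]
finger_gap: 0.0356
```

```bash
python3 - <<'E'
from h import *
plan([.526,-.2385,.14],.16,1)
o=ctrl.observe();np.save("o15.npy",o,allow_pickle=True)
w=ctrl.camera("wrist")[:,:,::-1]; 
g=np.clip(w.astype(float)*2.2,0,255).astype(np.uint8)
cv2.imwrite("pics/w15.png",cv2.resize(g[140:270,210:350],None,fx=4,fy=4,interpolation=cv2.INTER_CUBIC))
V=np.array([[np.cos(.16),-np.sin(.16)],[np.sin(.16),np.cos(.16)]])
for n,p,z in [("post inner",(-.0285,-.010),.12),("post inner",(-.0285,.01),.12),("post outer",(-.0375,-.02),.12),("post outer",(-.0375,.02),.12),("rail",(-.0215,-.0245),.076),("rail",(-.0215,.0245),.076)]:
    P=np.r_[V@p+[.526,-.2385],z]; q=proj("wrist",P,o); print(n,P.round(4),q.round(1),((q-[210,140])*4).round(0))
E
```

```text
t 24.95 tcp [ 0.5263 -0.2398  0.1408] gap 0.0356 F [ 0.19  1.15 -1.85]
R
 [[-0.    -0.987 -0.159]
 [-0.    -0.159  0.987]
 [-1.     0.    -0.   ]]
turn units [-0.0002 -0.0001 -0.0002] shift units now-frame [0.041 0.005 0.066] goal-frame [0.041 0.005 0.066] j7 1.499
post inner [ 0.4995 -0.2529  0.12  ] [265.  210.6] [220. 283.]
post inner [ 0.4963 -0.2332  0.12  ] [298.7 210.6] [355. 283.]
post outer [ 0.4922 -0.2642  0.12  ] [247.6 196.1] [151. 224.]
post outer [ 0.4858 -0.2247  0.12  ] [316.  196.1] [424. 224.]
rail [ 0.5087 -0.2661  0.076 ] [249.  200.6] [156. 242.]
rail [ 0.5009 -0.2177  0.076 ] [314.8 200.6] [419. 242.]
```

View pics/w15.png

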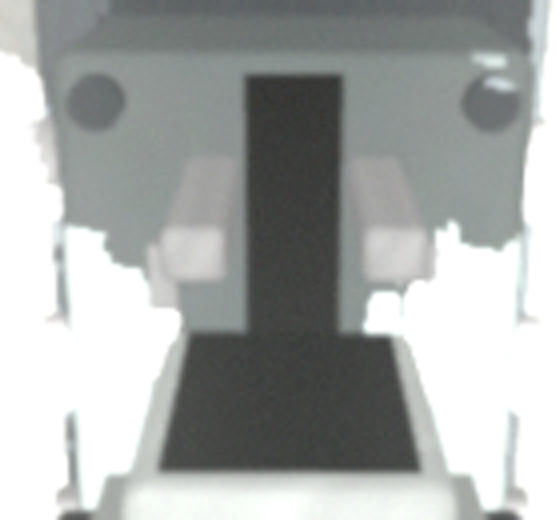

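Post tops appear at (162–224) and (365–426), rows 227–280 of the crop: within 1 mm of the prediction in x, and 1 mm of lateral shift needed. Going down.

servo_tool(series=[[[0.3,0,0.05],[0,0,0],0.9],[[0.4,0,0],[0,0,0],0.9],[[0.4,0,0],[0,0,0],0.9],[[0.4,0,0],[0,0,0],0.9],[[0.4,0,0],[0,0,0],0.9],[[0.3,0,0],[0,0,0],0.9],[[0.2,0,0],[0,0,0],0.9],[[0.1,0,0],[0,0,0],0.9],[[0,0,0],[0,0,0],0.9]])

```text
t: 25.9
tcp_pos: [0.5264, -0.2385, 0.0909]
orientation: [-0.538, 0.458, 0.539, 0.458]
wrist_force: [0.8, -0.9, -2.0]
finger_gap: 0.0353
```

```bash
python3 - <<'E'
from h import *
plan([.526,-.2385,.0815],.16,1)
w=ctrl.camera("wrist")[:,:,::-1]; s=ctrl.camera("scene")[:,:,::-1]
g=np.clip(w.astype(float)*1.8,0,255).astype(np.uint8)
cv2.imwrite("pics/w16.png",g); cv2.imwrite("pics/s16.png",cv2.resize(s[120:270,100:260],None,fx=4,fy=4,interpolation=cv2.INTER_CUBIC))
E
```

```text
t 25.9 tcp [ 0.5264 -0.2385  0.0909] gap 0.0353 F [ 0.79 -0.88 -1.95]
R
 [[-0.    -0.987 -0.16 ]
 [ 0.    -0.16   0.987]
 [-1.     0.     0.   ]]
turn units [ 0.0002  0.0001 -0.0001] shift units now-frame [0.471 0.02  0.001] goal-frame [0.471 0.02  0.001] j7 1.438
```

View pics/w16.png

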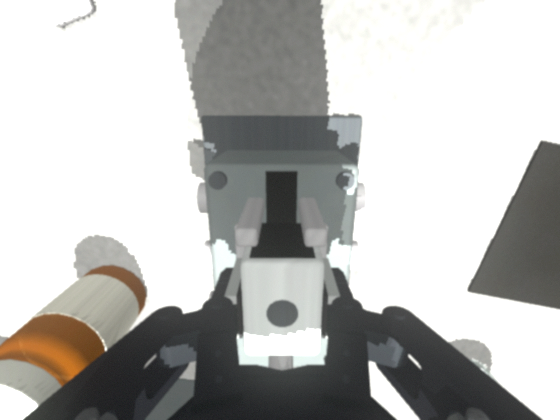

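View pics/s16.png

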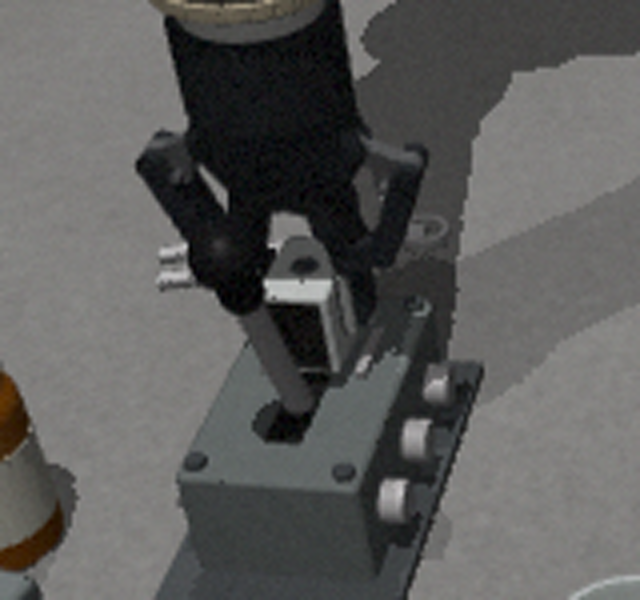

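Block is between posts and rod, centred (post tops at 250 and 313, block axis 282), no contact. Final lowering.

servo_tool(series=[[[0.2,0.02,0],[0,0,0],0.9],[[0.15,0,0],[0,0,0],0.9],[[0.08,0,0],[0,0,0],0.9],[[0,0,0],[0,0,0],0.9]])

```text
t: 26.4
tcp_pos: [0.5258, -0.2386, 0.0822]
orientation: [-0.538, 0.458, 0.539, 0.458]
wrist_force: [0.5, 0.5, -1.2]
finger_gap: 0.0353
```

servo_tool(series=[[[0.06,0,0],[0,0,0],0.9],[[0.03,0,0],[0,0,0],0.9],[[0,0,0],[0,0,0],0.9]])

```text
t: 26.7
tcp_pos: [0.526, -0.2385, 0.0817]
orientation: [0.539, -0.459, -0.538, -0.458]
wrist_force: [-4.8, 1.1, 9.3]
finger_gap: 0.0356
```

Seated (9 N). Release, then straight up.

servo_tool(series=[[[0,0,0],[0,0,0],0.6],[[0,0,0],[0,0,0],0.3],[[0,0,0],[0,0,0],0.1],[[0,0,0],[0,0,0],0.1],[[-0.4,0,0],[0,0,0],0.1],[[-0.8,0,0],[0,0,0],0.1],[[-1,0,0],[0,0,0],0.1],[[-1,0,0],[0,0,0],0.1],[[-1,0,0],[0,0,0],0.1],[[-1,0,0],[0,0,0],0.1],[[-1,0,0],[0,0,0],0.1],[[-1,0,0],[0,0,0],0.1]])

```text
t: 27.9
tcp_pos: [0.5261, -0.2382, 0.227]
orientation: [0.539, -0.458, -0.538, -0.458]
wrist_force: [1.2, -0.1, -0.2]
finger_gap: 0.0768
```

```bash
python3 - <<'E'
from h import *
plan([.526,-.2385,.0815],.16,1)
o=ctrl.observe();np.save("o17.npy",o,allow_pickle=True)
w=ctrl.camera("wrist")[:,:,::-1]; s=ctrl.camera("scene")[:,:,::-1]
cv2.imwrite("pics/w17f.png",w)
cv2.imwrite("pics/w17.png",cv2.resize(w[120:310,200:360],None,fx=3.1,fy=3.1,interpolation=cv2.INTER_CUBIC)); cv2.imwrite("pics/s17.png",cv2.resize(s[120:345,100:290],None,fx=2.6,fy=2.6,interpolation=cv2.INTER_CUBIC))
E
```

```text
t 27.9 tcp [ 0.5261 -0.2382  0.227 ] gap 0.0768 F [ 1.21 -0.08 -0.2 ]
R
 [[ 0.001 -0.987 -0.16 ]
 [-0.    -0.16   0.987]
 [-1.    -0.001 -0.   ]]
turn units [ 0.0005 -0.0002  0.0006] shift units now-frame [ 7.276  0.013 -0.01 ] goal-frame [ 7.276e+00  6.000e-03 -1.200e-02] j7 1.586
```

View pics/w17f.png

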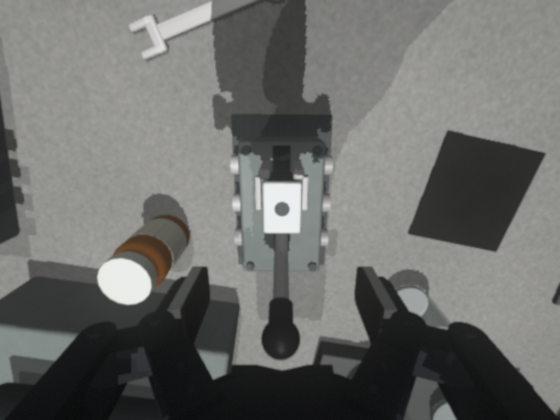

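View pics/w17.png

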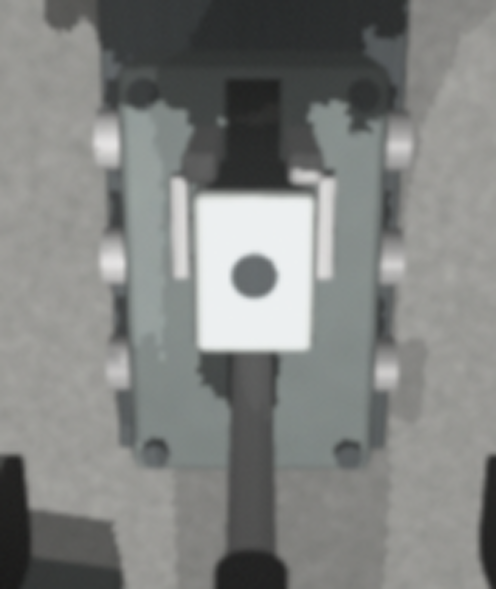

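View pics/s17.png

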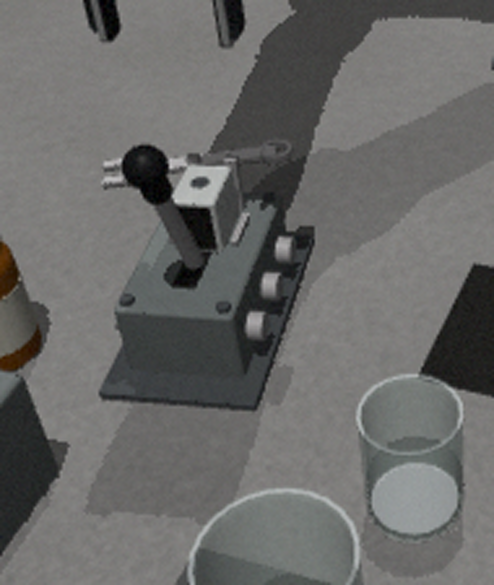

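The block stands square between the posts, rails and rod (spot at (282,209)). The lever is in float and the beaker upright. One numeric check, including the block's top height.

```bash
python3 - <<'E'
from h import *
o=np.load("o17.npy",allow_pickle=True).item()
sp=(200+254/3.1-.4,120+276/3.1-.4)
V=np.array([[np.cos(.16),np.sin(.16)],[-np.sin(.16),np.cos(.16)]])
P=onz("wrist",sp,.118,o); print("spot",P,"in seat frame",V@(P[:2]-[.526,-.2385]))
print("tri",tri([ray("wrist",sp,o),ray("scene",(100+201/2.6-.3,120+183/2.6-.3))]))
e=[onz("wrist",(200+p[0]/3.1-.4,120+p[1]/3.1-.4),.118,o) for p in [(195,194),(314,195),(310,352),(197,352)]]
d=e[0]-e[3]; print("edge yaws",[np.arctan2(*(a-b)[[1,0]])%np.pi for a,b in [(e[0],e[3]),(e[1],e[2])]],np.linalg.norm(d))
k=tri([ray("wrist",(281,338),o),ray("scene",(100+146/2.6-.3,120+166/2.6-.3))]); print("knob",k)
E
```

```text
spot [ 0.52543784 -0.23741007  0.118     ] in seat frame [-0.00038133  0.00116557]
tri (array([ 0.525436  , -0.23733347,  0.11788256]), [np.float64(8.08676915546861e-05), np.float64(8.086769155460018e-05)])
edge yaws [np.float64(0.15140445998845475), np.float64(0.15714456301877044)] 0.04895150547983273
knob (array([ 0.60532898, -0.22495809,  0.19023772]), [np.float64(0.00023144001843825555), np.float64(0.00023144001843820094)])
```

Everything agrees: the block is within about 1 mm of the seat, its top at 118 mm, yaw 0.155 rad, and the knob in float. Letting it settle, then handing in.

servo_tool(series=[[[-0.5,0,0],[0,0,0],0.1],[[0,0,0],[0,0,0],0.1],[[0,0,0],[0,0,0],0.1],[[0,0,0],[0,0,0],0.1],[[0,0,0],[0,0,0],0.1]])

```text
t: 28.5
tcp_pos: [0.5258, -0.2385, 0.2342]
orientation: [-0.538, 0.458, 0.539, 0.458]
wrist_force: [-0.1, 0.3, -0.1]
finger_gap: 0.0767
```

```bash
python3 - <<'E'
from rig import ctrl
print(ctrl.observe()["t"], ctrl.sign_off())
E
```

```text
the job is handed in; nothing more can be done
28.5 None
```

The lever is in the float notch with the lock block behind it on the valve's deck. I handed the job in at 28.5 s of the allowed 72 s; sign-off reports no verdict.

- **Lever:** I pushed it past the detent with a part-closed gripper. The first two pushes were off-centre because I entered the upward shift in the sideways column. I backed off and recentred both times, and the third push took it into float.
- **Block:** I lifted it from the rack by its ends, set it on the mat, and took it again by its long sides. I then lowered it onto the deck until it pressed with about 9 N, and released it.
- **Last checks:**
  - The block's centre is about 1 mm from my measured seat point.
  - Its top is at 118 mm, as it should be when standing flat on the deck.
  - It is turned 0.151 to 0.157 rad, against about 0.16 for the valve.
  - The knob is 190 mm above the bench, which fits the float notch.
  - The beaker is upright and the gripper clear of everything.
- **Disagreement:** the fork posts put the seat about 2 mm further along x than the rails and the pivot did. That is within the block's play.

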